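# Close the spray screen's vent flap with the hook pole

### The arm

A 6-joint arm with a two-finger parallel gripper is mounted at the origin on the work surface. World frame = base frame: x ahead of the robot, y to its left, z up, the work surface at z = 0. Lengths are in mm, angles in rad, forces in N, time in s.
With the tool pointing down it reaches from about 275 to 1000 mm from the base axis. Payload 8.4 kg.
Tool frame: the origin (TCP) lies between the finger pads; the fingertips stand 8 mm ahead of it and the grasp point (between the pads) lies 11 mm behind it (tcp_to_tips is the distance from the TCP to the fingertips, in mm); z points along the fingers, y is the line along which they close (so a half turn about z gives the same grasp; the last joint's range is limited). The gripper opens to 85 mm and grips with 20 to 120 N. Pads are 22 mm wide; open, the fingers measure 114 mm over their backs; the gripper's body (76 mm by 85 mm) begins 54 mm behind the grasp point. The pads swing forward as they close: fully open they stand 13 mm farther back than shut.
Start: joints at [1.112, 0.353, 1.633, -0, 1.155, -0.002], TCP at [275.673, 560.921, 217.981] pointing down, gripper open.
Joint ranges: [-2.63, 2.63], [-0.92, 2.1], [0.06, 2.66], [-1.3, 4.44], [0, 2.69], [-3.02, 3.02]. Speed limits (rad/s): [2.22, 2.22, 2.79, 3.14, 3.14, 3.14].

### API

Orientations are given as [roll, pitch, yaw] about the fixed x, y, z axes, in that order (R = Rz(yaw) Ry(pitch) Rx(roll)).
In Python, from rig import * gives the robot as it stands.
- The arm moves only by the tool step_arm, never from a script. Its argument "motion" is a list of rows, each an object with "claw": the finger opening in mm, from 0 to 85.4; "delta_pos": the shift along the tool's x, y, z in mm, a list of three; "turn": the turn about the tool's z in rad. In form: [{"claw": claw, "delta_pos": [dx, dy, dz], "turn": turn}, ...]. A call has 1 to 8 rows; each row shifts and turns the commanded pose from where the row before left it, along the tool's axes as they then stand; what a row does not reach is not made up. A row lasts 1/12 s, in which the tool goes at most 41.7 mm and 7.16 degrees, less where a joint would pass 70% of its speed; a pose out of reach is approached as far as the arm can. A call is refused whole if a number of a shift passes 41.7 or a number of a turn 0.125, either way. A call with a gripper value outside its range is refused whole. The fingers move at their own pace and stop on an object; "force" is the grip in N (left out, the last holds). Time passes only in rows, so rows that do not move let the fingers close. It gives the time, the measured TCP pose, the force, the opening and the grip force at its end, in the units of the state.
- sense(): the state, without advancing time (a new reading comes with each control period).
- grab_frame(name): name is "scene" or "top"; returns a dict with "img" (400x640x3 uint8, red, green, blue), "vertical_fov" (degrees; the focal length in pixels is half the picture's height over the tangent of half this angle, whatever the lens; pixels are square), "cx", "cy" (the principal point, pixels), "R" (3x3) and "t" (3): a world point X has camera coordinates R X + t. Camera axes: x right, y down, z forward; pixel columns grow to the right and rows downward; lengths in mm; the calibration is good to about 2 mm. A picture is of the moment at which its call begins. There is no depth.
- sign_off(): hands the job in; it is judged then, once.
The state is a dict: "clock": time; "qpos": joint angles; "qvel": joint speeds; "joint_efforts": joint torques, N m; "eef_pos": TCP position; "tcp_rot": TCP orientation; "contact_force": force on the tool from outside, world axes, zero at the start; "wrist_torque": the same for the moment, N m; "opening": opening from 0.0 (shut) to 1.0 (fully open); "grasp_force": force on a finger pad.
Only numpy, scipy, OpenCV 4.12 (cv2) and the standard library are available. Lean on these libraries where they do the work, as an engineer would, in place of code of your own. Each camera call takes 0.05 s, during which the arm holds its last target. There are 200 camera calls.

### The job

Spraying is done, so shut the vent flap of the spray screen before dust blows onto the wet model: with the hook pole, hook the flap's ring eye from below and draw the flap towards you until it is fully home and its spring catch has snapped in, without straining the ring eye (it is only screwed into thin wood and stands no more than about 18 N). Then unhook and lay the pole back in its rest as you found it. Work over the wet model without touching it, keep your hand off the flap, and leave the can, jar and tape where they are.

Things in the scene. Friction and masses are not known exactly. Their poses are not given: they have to be found in the camera images.
- screen: Fixed spray screen: upright plywood board 500 mm wide, 382 high, 18 thick; on its front a drip tray 240 mm deep, 12 thick, and side wings 120 mm deep, 490 apart, to 182 mm height. Origin on the bench under the board's middle; x straight backwards through the board (front, tray side = -x), y along it, z up. Opening 260 mm wide from z = 120 to 320 mm, head rail above it.
- vent_flap (a joint): Opening angle of the flap, rad: 0 = upright; grows, to 0.62 at most, as its top leans backwards (screen +x). It starts at 0.38 to 0.52, held open by a weak spring and friction; let go while not caught, it swings back open past 0.25. Fully home it stands somewhere between 0 and 0.105, different on each screen.
- flap_hinge (a point): Middle of the flap's hinge line: screen x = 0, y = 0, z = 120 mm, axis along screen y. The flap is a white-framed grey panel 246 mm wide, 184 high, 14 thick, hinged along its lower edge, that closes the screen's opening.
- head_rail (a point): Middle of the head rail's underside. Here sits the catch: a sprung wedge bolt and two rubber stops (36 mm either side, hanging 28 mm down), set anew on each screen, so home is found by feel. Drawing the flap takes 2 to 4 N at the ring; over its last 0.06 to 0.075 rad the bolt lifts and the pull grows to 8 to 13 N, then drops as it snaps, 1 to 3 mm of ring travel before the stops.
- ring_eye (a point): Centre of the steel ring eye on the flap's front, mid width: 150 mm from the hinge line up the flap, 55 mm in front of its middle plane (270 mm above the bench when shut). Axes are the flap's: x backwards through it, z up along it. The ring lies square to the flap's face, hole along z, inner diameter 26 mm, wire 5 mm; it leans with the flap.
- pole: The loose hook pole, 0.2 to 0.3 kg, 446 mm long; origin and axes as pole_grip. Wooden handle 20 mm wide (y), 26 high (z), from x = -170 to 50 mm; then a 12 mm round shaft; then an 8 mm steel rod that at x = 270 mm turns straight up (+z) into the hook's finger, 8 mm thick, tip 46 mm above the pole's axis.
- pole_grip (a point): Where to grip the pole: on its axis in the wooden handle, near its centre of mass. x along the pole to the hook, y across (20 mm wide), z up as the finger points. In the rest it is 74 mm above the bench, between the forks, 80 mm free on either side.
- hook_finger (a point): Middle of the hook's upright finger, 270 mm along the pole from pole_grip and 24 mm above the axis; the finger's tip is 22 mm above this point. Axes as pole_grip.
- pole_rest: Fixed wooden rest: base 300 x 75 x 12 mm and two open-topped forks at x = -100 mm (slot 27 mm wide, for the handle) and x = +120 mm (slot 20 mm, for the shaft), mouths flared, tops 93 to 100 mm above the bench. Origin on the bench, under the middle; x to the hook end, z up. With the pole home, pole_grip is at x within 10 mm of 0, y = 0, z = 74 mm.
- wet_model: Freshly painted white model aeroplane on a cardboard stand on the tray before the flap: wing 340 mm along the screen, 255 mm long, 145 mm high. Origin under the stand's middle. Not to be touched.
- spray_can: Spray can 66 mm across, 190 mm tall, on the bench; origin under its centre. Leave alone.
- paint_jar: Paint jar 56 mm across, 70 mm tall, on the bench; origin under its centre. Leave alone.
- tape_roll: Roll of masking tape 104 mm across, 36 mm high, lying on the bench; origin under its centre. Leave alone.

How it is judged (in metres and radians):
On the way, in this order (a step that is already met when the one before it is completed fails the run):
1. the hook's finger is up through the ring eye while the flap is still open (x of hook_finger in the frame of ring_eye between -0.016 and 0.016 m and y of hook_finger in the frame of ring_eye between -0.014 and 0.014 m and z of hook_finger in the frame of ring_eye between -0.022 and 0.022 m and value of joint vent_flap above 0.3 rad), for 0.2 s.
2. the flap has been drawn to its catch with the hook in the ring (value of joint vent_flap below 0.13 rad and x of hook_finger in the frame of ring_eye between -0.016 and 0.016 m and y of hook_finger in the frame of ring_eye between -0.014 and 0.014 m and z of hook_finger in the frame of ring_eye between -0.022 and 0.022 m), for 0.2 s.
At the end, for the whole second after the job is handed in: The flap stays shut in its catch after release (opening angle under 0.13 rad). The pole rests in both forks, hook to the same end, finger up: grip point within 30 mm along, 10 mm across, 6 to 8 mm in height of its place, within 0.06 rad of the rest's direction (value of joint vent_flap below 0.13 rad and x of pole_grip in the frame of pole_rest between -0.03 and 0.03 m and y of pole_grip in the frame of pole_rest between -0.01 and 0.01 m and z of pole_grip in the frame of pole_rest between 0.066 and 0.08 m and x of hook_finger in the frame of pole_rest above 0.15 m and angle between the x axis of pole_grip and the x axis of pole_rest, either way round below 0.06 rad and angle between pole_grip's own z axis and vertical below 0.3 rad and linear speed of pole below 0.02 m/s); the robot touches nothing.
It fails at once if the pole loads the flap and its ring eye with more than 18 N (contact force between pole and vent_flap above 18 N).
It fails at once if the hand or arm touches the flap (contact force between any of the arm, the fingers and vent_flap above 0.5 N).
It fails at once if the wet model is touched (contact force between any of pole, the arm, the fingers and wet_model above 0.3 N or distance of wet_model from where it was at the start of the episode above 0.01 m).
It fails at once if the can, jar or tape roll is shifted more than 15 mm or knocked over (distance of any of spray_can, paint_jar, tape_roll from where it was at the start of the episode above 0.015 m or angle between any of spray_can, paint_jar's own z axis and vertical above 0.15 rad).
It also fails if it takes over 67 s, if anything falls off the work surface, if the arm or the gripper's body presses on something with over 40 N, if the wrist force passes 120 N, or if a joint passes its speed limit or range.

## Working session

There is one attempt and no reset: what is moved stays moved. The work goes in short steps, Python scripts to look and compute and a tool call to move; the robot and the scene stay as the last step left them, time stands still between calls to the robot, and variables do not carry over. Pictures are saved under pics/ and viewed, at most 12 in all, crops included, and the job is handed in when it is done.

Besides the shell and the picture viewer there is one more tool, called after "Request:" as name(argument=value, ...) on one line, values as JSON. step_arm: Moves the arm, as the interface text tells. Its arguments: {"type":"object","properties":{"motion":{"type":"array","items":{"type":"object","properties":{"claw":{"type":"number"},"delta_pos":{"type":"array","items":{"type":"number"}},"turn":{"type":"number"}}}},"force":{"type":"number"}},"required":["motion"]}

```bash
mkdir -p pics; cat > h.py <<'E'
from rig import *
import numpy as np, cv2, pickle
def K(c):
    f=c["img"].shape[0]/2/np.tan(np.radians(c["vertical_fov"])/2); return f
def ray(c,u,v):
    f=K(c); R=np.array(c["R"]);t=np.array(c["t"])
    return -R.T@t, R.T@np.array([(u-c["cx"])/f,(v-c["cy"])/f,1])
def atz(c,u,v,z):
    o,d=ray(c,u,v); return o+d*(z-o[2])/d[2]
def proj(c,X):
    p=np.array(c["R"])@np.asarray(X,float)+np.array(c["t"]); f=K(c); return (f*p[0]/p[2]+c["cx"],f*p[1]/p[2]+c["cy"])
def snap(n,fn):
    c=grab_frame(n); pickle.dump(c,open(f"pics/{fn}.pkl","wb")); return c
def load(fn): return pickle.load(open(f"pics/{fn}.pkl","rb"))
def save(fn,img): cv2.imwrite(f"pics/{fn}.png",img[:,:,::-1])
E
python3 - <<'E'
from h import *
for n in("scene","top"):
    c=snap(n,n+"0"); save(n+"0",c["img"]); print(n,c["vertical_fov"],c["cx"],c["cy"],np.round(c["R"],3).tolist(),np.round(c["t"]))
print(sense())
E
```

```text
scene 57.7747305325087 314.1073991029868 198.80642490908775 [[0.872, 0.49, 0.005], [0.39, -0.688, -0.612], [-0.296, 0.535, -0.791]] [-535. -119. 1336.]
top 55.3403107878317 317.60018973704166 198.27867213976776 [[-0.003, -1.0, -0.024], [-0.985, 0.007, -0.17], [0.17, 0.023, -0.985]] [  14.  643. 1176.]
{'clock': 0.1, 'qpos': array([ 1.11163450e+00,  3.53591036e-01,  1.63405791e+00,  1.93816401e-05,
        1.15521059e+00, -2.35226051e-03]), 'qvel': array([-4.90810528e-04, -6.90053736e-05, -2.08979834e-04, -4.07238493e-04,
       -1.66802341e-03,  1.50934876e-03]), 'joint_efforts': array([ 8.22993684e-05, -6.06367779e+01, -3.42816031e+01, -1.79192034e-04,
        4.02705482e-03,  5.24570851e-05]), 'eef_pos': array([275.44859979, 560.52993157, 217.32997841]), 'tcp_rot': array([-3.14032582e+00, -2.07019246e-05,  2.68477524e+00]), 'contact_force': array([ 0.3947469 ,  0.17895399, -0.02376609]), 'wrist_torque': array([0.03283115, 0.02233427, 0.00011498]), 'grasp_force': 0.0, 'opening': 1.0049428778171956}
```

View pics/scene0.png

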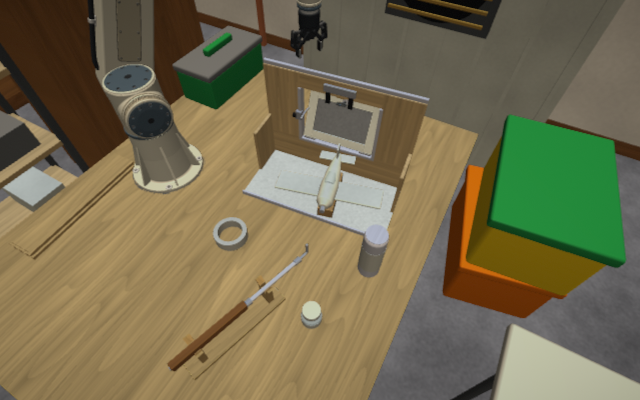

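View pics/top0.png

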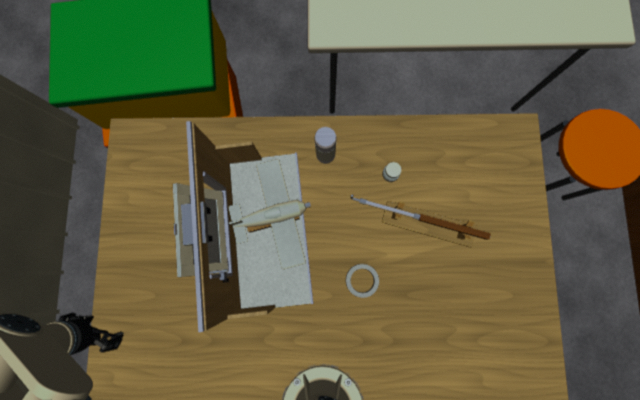

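The scene view shows the screen at the top middle, its flap leaning back, with the pole in its rest at (170–308, 248–365). In the top view the board runs along x≈195 and the pole from (352,198) to (489,236). I'll enlarge both.

```bash
python3 - <<'E'
from h import *
c=load("top0");a=c["img"][115:335,165:325];b=c["img"][180:260,340:500]
a=cv2.resize(a,None,fx=2.5,fy=2.5,interpolation=3);b=cv2.resize(b,None,fx=2.5,fy=2.5,interpolation=3)
o=np.zeros((550,800,3),np.uint8);o[:,:400]=a;o[:200,400:]=b
s=load("scene0")["img"]; o[200:550,400:]=cv2.resize(s[75:215,250:410],None,fx=2.5,fy=2.5,interpolation=3)
save("crop0",o)
c=load("scene0");save("crop1",cv2.resize(c["img"][235:375,160:330],None,fx=4,fy=4,interpolation=3))
E
```

```text
(no output)
```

View pics/crop0.png

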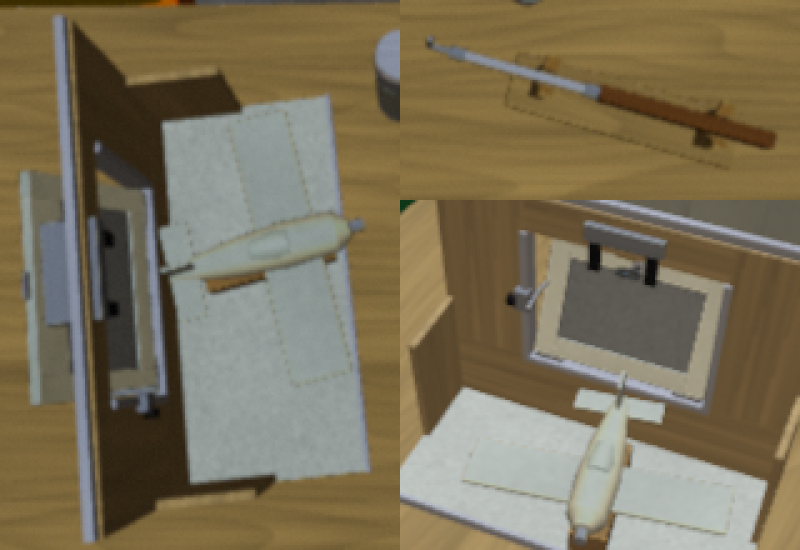

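View pics/crop1.png

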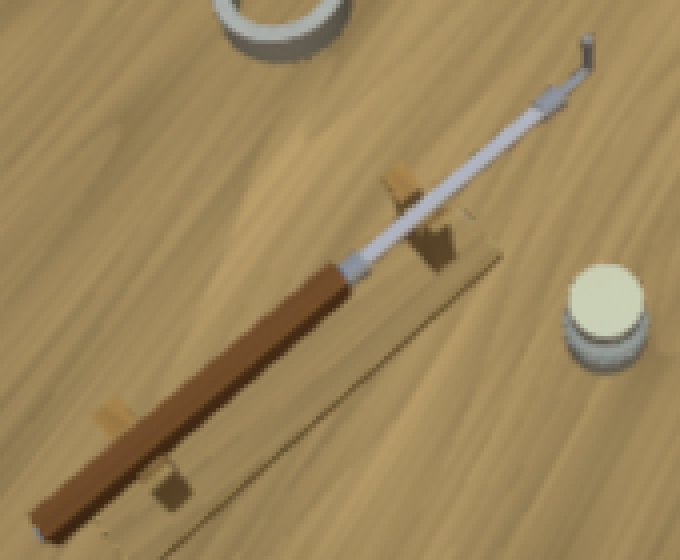

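```bash
cat > fit.py <<'E'
from h import *
from scipy.optimize import least_squares as ls
T,S=load("top0"),load("scene0")
def pose(p,X,z=0):
    c,s=np.cos(p[2]),np.sin(p[2]); return np.array([p[0]+c*X[0]-s*X[1],p[1]+s*X[0]+c*X[1],X[2]+z])
def res(obs,f): return np.concatenate([np.subtract(proj(c,f(X)),uv) for c,X,uv in obs])
pole=[(T,(270,0,46),(352,196.8)),(T,(50,0,13),(420,217.2)),(T,(-170,0,0),(490.4,236)),
(S,(270,0,46),(307,244.5)),(S,(270,0,0),(307,253)),(S,(50,0,0),(245.8,304.5)),(S,(-170,0,0),(171.2,367))]
r=ls(lambda p:res(pole,lambda X:pose(p,X,74)),[300,-200,1.4]);print("pole",r.x.round(3),r.fun.reshape(-1,2).round(1).tolist())
scr=[(T,(9,-250,382),(187,121.4)),(T,(9,250,382),(198.2,331.4)),(S,(9,-250,382),(427,99)),(S,(9,250,382),(263.5,63))]
r=ls(lambda p:res(scr,lambda X:pose(p,X)),[500,400,1.57]);sp=r.x;print("screen",sp.round(3),r.fun.reshape(-1,2).round(1).tolist())
def fl(th,X): return pose(sp,(X[0]*np.cos(th)+X[2]*np.sin(th),X[1],120+X[2]*np.cos(th)-X[0]*np.sin(th)))
flap=[(T,(7,-123,184),(173.8,183.8)),(T,(7,123,184),(179,276.2)),(S,(-55,0,150),(341.2,103))]
r=ls(lambda p:res(flap,lambda X:fl(p[0],X)),[.45]);print("flap",r.x,r.fun.reshape(-1,2).round(1).tolist())
for th in(r.x[0],.3,.15,.1,.05,0):print(th,fl(th,(-55,0,150)).round(1))
for n,z,c,uv in(("can",190,T,(325,135)),("jar",70,T,(392,170)),("tape",36,T,(362,281)),("nose",100,T,(309,205)),("tail",145,T,(237,217))):print(n,atz(c,*uv,z).round())
print("x axis scr",np.cos(sp[2]),np.sin(sp[2]))
E
python3 fit.py
```

```text
pole [ 566.485 -355.207    1.286] [[0.1, -2.0], [0.0, -1.3], [-1.7, -0.2], [-0.8, -0.7], [-0.6, -0.9], [-0.7, -0.4], [-1.2, 0.8]]
screen [535.144 286.307   1.684] [[0.5, -0.5], [1.9, 0.2], [1.3, -0.6], [-0.3, -5.3]]
flap [0.47873983] [[-0.3, -0.3], [-0.7, 0.7], [-1.0, 1.3]]
0.47873983342945164 [532.9 306.5 278.5]
0.3 [536.1 278.1 279.6]
0.15 [538.7 254.5 276.5]
0.1 [539.6 246.8 274.7]
0.05 [540.5 239.2 272.6]
0 [541.3 231.7 270. ]
can [810. -15. 190.]
jar [ 731. -229.   70.]
tape [ 381. -128.   36.]
nose [615.  37. 100.]
tail [573. 249. 145.]
x axis scr -0.11266760538759578 0.9936327343119413
```

```bash
cat >> fit.py <<'E'
print('---')
a,b=atz(T,296.6,153,12),atz(T,313,303,12);print(a,b,np.arctan2(b[1]-a[1],b[0]-a[0])+np.pi/2, np.hypot(*(b-a)[:2]))
a,b=atz(T,187,121.4,382),atz(T,198.2,331.4,382);print(a,b,np.arctan2(b[1]-a[1],b[0]-a[0])+np.pi/2,np.hypot(*(b-a)[:2]))
a,b=atz(S,427,99,382),atz(S,263.5,63,382);print(a,b,np.arctan2(b[1]-a[1],b[0]-a[0])+np.pi/2,np.hypot(*(b-a)[:2]))
a,b=atz(S,394.5,232,12),atz(S,246,190,12);print(a,b,np.arctan2(b[1]-a[1],b[0]-a[0])+np.pi/2,np.hypot(*(b-a)[:2]))
for X in((-249,-200,12),(-249,200,12)):print(pose(sp,X))
s=S["img"]; d=np.concatenate([cv2.resize(s[45:195,225:445],None,fx=3.6,fy=3.6,interpolation=3)]);save("crop2",d)
E
python3 fit.py|sed '1,/---/d'
```

```text
[808.33725898  83.21887245  12.        ] [311.76282015  27.40729055  12.        ] -1.4588728473862411 499.7010165826742
[781.26401467 324.59934212 382.        ] [286.18377962 271.5021214  382.        ] -1.4639549970470425 497.9194251914523
[780.19052326 319.21706578 382.        ] [302.50910769 243.86689932 382.        ] -1.4143439966140408 483.58782280607056
[831.58172076 134.2496135   12.        ] [320.09338136  41.79122196  12.        ] -1.3919640066979757 519.7777174054166
[761.92498195  61.4261593   12.        ]
[364.47188822  16.35911714  12.        ]
```

View pics/crop2.png

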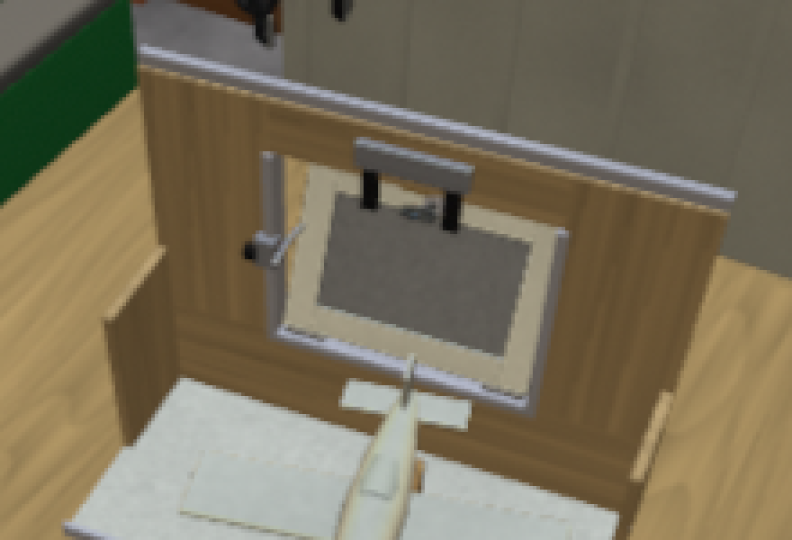

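Corrected left back corner of the board top is (264,58), which agrees with the fit (screen ≈ (535,288), yaw 1.682). The ring eye is near (342,103), as predicted. I'll lift and turn first.

Request:
step_arm(motion=[{"claw":85,"delta_pos":[0,0,-40],"turn":0.12},{"claw":85,"delta_pos":[0,0,-40],"turn":0.12},{"claw":85,"delta_pos":[0,0,-40],"turn":0.12},{"claw":85,"delta_pos":[0,0,-40],"turn":0.12},{"claw":85,"delta_pos":[0,0,-40],"turn":0.12},{"claw":85,"delta_pos":[0,0,-40],"turn":0.12},{"claw":85,"delta_pos":[0,0,-20],"turn":0.12},{"claw":85,"delta_pos":[0,0,0],"turn":0.12}])

```text
clock: 0.77
eef_pos: [276.2, 562.1, 484.0]
tcp_rot: [3.137, -0.007, 1.719]
contact_force: [0.2, -0.8, 0.5]
opening: 0.994
grasp_force: 0.0
```

```bash
cat > plan.py <<'E'
import sys; from h import *
# plan.py x y z yaw : total tool-axis shift at constant final heading, turn first
def plan(x,y,z,yaw,n):
    s=sense(); p=s["eef_pos"]; w=s["tcp_rot"][2]; dt=-(yaw-w); dt=(dt+np.pi)%(2*np.pi)-np.pi
    d=(np.array([x,y,z])-p)/n
    print("at",p.round(1),"yaw",round(w,4),"F",s["contact_force"].round(1),"t",round(s["clock"],1),"op",round(s["opening"],2),"grip",round(s["grasp_force"]),"dist",np.linalg.norm(d)*n)
    for i in range(n):
        a=w-dt/n*i; X=np.array([np.cos(a),np.sin(a),0]);Y=np.array([np.sin(a),-np.cos(a),0])
        print([round(float(d@X),1),round(float(d@Y),1),round(float(-d[2]),1)],round(dt/n,4))
if __name__=="__main__": plan(*map(float,sys.argv[1:5]),int(sys.argv[5]))
E
python3 plan.py 500 -60 450 1.286 16
```

```text
at [276.2 562.1 484. ] yaw 1.7189 F [ 0.2 -0.8  0.5] t 0.8 op 0.99 grip 0 dist 661.9642415959469
[-40.5, 8.1, 2.1] 0.0271
[-40.3, 9.2, 2.1] 0.0271
[-40.0, 10.3, 2.1] 0.0271
[-39.7, 11.4, 2.1] 0.0271
[-39.4, 12.4, 2.1] 0.0271
[-39.1, 13.5, 2.1] 0.0271
[-38.7, 14.5, 2.1] 0.0271
[-38.3, 15.6, 2.1] 0.0271
[-37.8, 16.6, 2.1] 0.0271
[-37.4, 17.6, 2.1] 0.0271
[-36.9, 18.6, 2.1] 0.0271
[-36.4, 19.6, 2.1] 0.0271
[-35.8, 20.6, 2.1] 0.0271
[-35.2, 21.6, 2.1] 0.0271
[-34.7, 22.5, 2.1] 0.0271
[-34.0, 23.4, 2.1] 0.0271
```

Request:
step_arm(motion=[{"claw":85,"delta_pos":[-38,8,0],"turn":0.03},{"claw":85,"delta_pos":[-38,9,0],"turn":0.03},{"claw":85,"delta_pos":[-38,10,0],"turn":0.03},{"claw":85,"delta_pos":[-38,11,0],"turn":0.03},{"claw":85,"delta_pos":[-38,12,0],"turn":0.03},{"claw":85,"delta_pos":[-38,13,0],"turn":0.03},{"claw":85,"delta_pos":[-38,14,0],"turn":0.03},{"claw":85,"delta_pos":[-38,15,0],"turn":0.03}])

```text
clock: 1.43
eef_pos: [382.2, 259.4, 477.8]
tcp_rot: [-3.141, 0.0, 1.484]
contact_force: [1.7, -0.4, -0.5]
opening: 0.994
grasp_force: 0.0
```

Request:
step_arm(motion=[{"claw":85,"delta_pos":[-37,16,0],"turn":0.03},{"claw":85,"delta_pos":[-37,16,0],"turn":0.03},{"claw":85,"delta_pos":[-37,16,0],"turn":0.03},{"claw":85,"delta_pos":[-37,16,0],"turn":0.03},{"claw":85,"delta_pos":[-37,16,0],"turn":0.03},{"claw":85,"delta_pos":[-37,16,0],"turn":0.03},{"claw":85,"delta_pos":[-37,16,0],"turn":0},{"claw":85,"delta_pos":[-37,16,0],"turn":0}])

```text
clock: 2.1
eef_pos: [452.4, -54.8, 477.9]
tcp_rot: [-3.142, -0.0, 1.305]
contact_force: [1.0, 0.2, 0.4]
opening: 0.996
grasp_force: 0.0
```

```bash
python3 plan.py 567 -355 180 1.286 13|head -5
```

```text
at [452.4 -54.8 477.9] yaw 1.3046 F [1.  0.2 0.4] t 2.1 op 1.0 grip 0 dist 438.1469059740748
[-20.0, 14.6, 22.9] 0.0014
[-19.9, 14.6, 22.9] 0.0014
[-19.9, 14.6, 22.9] 0.0014
[-19.9, 14.7, 22.9] 0.0014
```

Request:
step_arm(motion=[{"claw":85,"delta_pos":[-24,18,27],"turn":0.002},{"claw":85,"delta_pos":[-24,18,27],"turn":0.002},{"claw":85,"delta_pos":[-24,18,27],"turn":0.002},{"claw":85,"delta_pos":[-24,18,27],"turn":0.002},{"claw":85,"delta_pos":[-24,18,27],"turn":0.002},{"claw":85,"delta_pos":[-24,18,27],"turn":0.002},{"claw":85,"delta_pos":[-24,18,27],"turn":0.002},{"claw":85,"delta_pos":[-24,18,27],"turn":0.002}])

```text
clock: 2.77
eef_pos: [539.7, -277.9, 260.3]
tcp_rot: [-3.141, -0.0, 1.289]
contact_force: [0.4, -0.5, 0.6]
opening: 0.996
grasp_force: 0.0
```

Request:
step_arm(motion=[{"claw":85,"delta_pos":[-23,15,27],"turn":0.002},{"claw":85,"delta_pos":[-22,15,27],"turn":0},{"claw":85,"delta_pos":[-22,15,28],"turn":0},{"claw":85,"delta_pos":[0,0,0],"turn":0}])

```text
clock: 3.1
eef_pos: [562.1, -355.7, 172.8]
tcp_rot: [-3.134, -0.001, 1.285]
contact_force: [-1.3, 0.9, -0.8]
opening: 0.991
grasp_force: 0.0
```

```bash
python3 plan.py 567 -355 63 1.286 3; python3 - <<'E'
from h import *
c=snap("top","top1");a=c["img"][170:290,335:535]
save("top1",cv2.resize(a,None,fx=4,fy=4,interpolation=3))
E
```

```text
at [ 562.1 -355.7  172.8] yaw 1.2849 F [-1.3  0.9 -0.8] t 3.1 op 0.99 grip 0 dist 109.91341932159507
[0.7, 1.5, 36.6] -0.0004
[0.7, 1.5, 36.6] -0.0004
[0.7, 1.5, 36.6] -0.0004
```

View pics/top1.png

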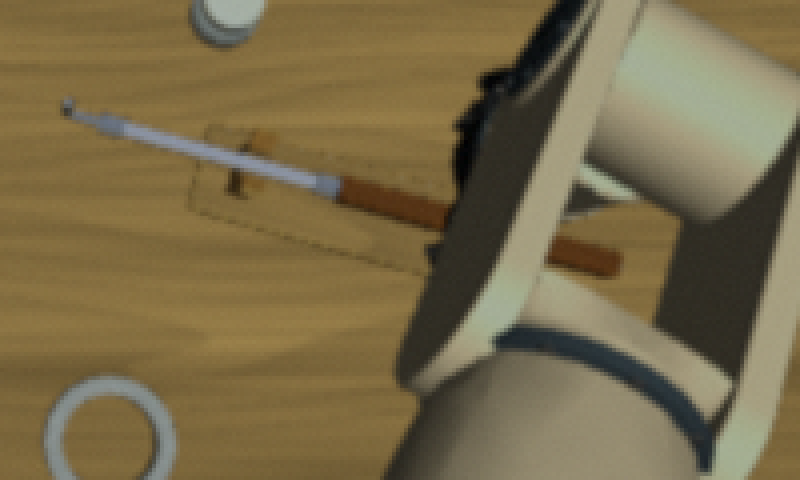

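Request:
step_arm(motion=[{"claw":60,"delta_pos":[0,1,36],"turn":0},{"claw":60,"delta_pos":[0,1,36],"turn":0},{"claw":45,"delta_pos":[0,0,28],"turn":0},{"claw":40,"delta_pos":[0,0,10],"turn":0},{"claw":30,"delta_pos":[0,0,0],"turn":0},{"claw":28,"delta_pos":[0,0,0],"turn":0}], force=30)

```text
clock: 3.65
eef_pos: [566.7, -353.9, 71.4]
tcp_rot: [3.141, 0.0, 1.287]
contact_force: [0.2, -1.4, 1.6]
opening: 0.331
grasp_force: 0.0
```

Request:
step_arm(motion=[{"claw":22,"delta_pos":[0,0,0],"turn":0},{"claw":10,"delta_pos":[0,0,0],"turn":0},{"claw":10,"delta_pos":[0,0,0],"turn":0},{"claw":10,"delta_pos":[0,0,0],"turn":0}], force=20)

```text
clock: 3.98
eef_pos: [567.4, -354.6, 72.6]
tcp_rot: [3.138, 0.001, 1.287]
contact_force: [-0.7, 2.3, 9.0]
opening: 0.215
grasp_force: 20.4
```

```bash
python3 -c "
from h import *
s=sense();print(s)"
```

```text
{'clock': 3.9833, 'qpos': array([-5.60943022e-01,  5.71566402e-01,  1.64228124e+00,  2.47868030e-04,
        9.24258370e-01, -2.77013972e-01]), 'qvel': array([-0.00055828, -0.000765  ,  0.00099059, -0.00011257, -0.00100468,
       -0.00087007]), 'joint_efforts': array([-5.26266787e-01, -6.47862983e+01, -2.71020913e+01, -2.22728709e-01,
       -6.42211419e-01,  3.33237906e-03]), 'eef_pos': array([ 567.35560975, -354.59445758,   72.58743893]), 'tcp_rot': array([3.1381847e+00, 7.6273909e-04, 1.2867170e+00]), 'contact_force': array([-0.72853499,  2.34702148,  8.99323861]), 'wrist_torque': array([0.26003525, 0.20751898, 0.00229537]), 'grasp_force': 20.447977725416422, 'opening': 0.2153449348109684}
```

Request:
step_arm(motion=[{"claw":32,"delta_pos":[0,0,0],"turn":0},{"claw":32,"delta_pos":[0,0,5],"turn":0},{"claw":32,"delta_pos":[0,0,5],"turn":0},{"claw":32,"delta_pos":[0,0,0],"turn":0},{"claw":22,"delta_pos":[0,0,0],"turn":0},{"claw":10,"delta_pos":[0,0,0],"turn":0},{"claw":10,"delta_pos":[0,0,0],"turn":0},{"claw":10,"delta_pos":[0,0,0],"turn":0}], force=40)

```text
clock: 4.65
eef_pos: [565.9, -353.9, 59.7]
tcp_rot: [-3.141, -0.0, 1.287]
contact_force: [0.1, 0.1, -2.3]
opening: 0.221
grasp_force: 40.4
```

Request:
step_arm(motion=[{"claw":10,"delta_pos":[0,0,0],"turn":0},{"claw":10,"delta_pos":[0,0,0],"turn":0},{"claw":10,"delta_pos":[0,0,0],"turn":0}], force=110)

```text
clock: 4.9
eef_pos: [566.1, -354.0, 60.0]
tcp_rot: [3.142, 0.0, 1.287]
contact_force: [1.2, -0.1, -2.1]
opening: 0.198
grasp_force: 107.8
```

Request:
step_arm(motion=[{"claw":10,"delta_pos":[0,0,-10],"turn":0},{"claw":10,"delta_pos":[0,0,-20],"turn":0},{"claw":10,"delta_pos":[0,0,-25],"turn":0},{"claw":10,"delta_pos":[0,0,-25],"turn":0},{"claw":10,"delta_pos":[0,0,-25],"turn":0},{"claw":10,"delta_pos":[0,0,-25],"turn":0},{"claw":10,"delta_pos":[0,0,-12],"turn":0},{"claw":10,"delta_pos":[0,0,0],"turn":0}], force=110)

```text
clock: 5.57
eef_pos: [567.6, -354.9, 205.8]
tcp_rot: [3.136, 0.002, 1.287]
contact_force: [1.2, -0.2, -1.7]
opening: 0.199
grasp_force: 107.9
```

```bash
python3 plan.py 569 -19 202 1.682 14
```

```text
at [ 567.6 -354.9  205.8] yaw 1.2868 F [ 1.2 -0.2 -1.7] t 5.6 op 0.2 grip 108 dist 335.9576602397017
[23.1, -6.6, 0.3] -0.0282
[23.2, -6.0, 0.3] -0.0282
[23.4, -5.3, 0.3] -0.0282
[23.5, -4.7, 0.3] -0.0282
[23.7, -4.0, 0.3] -0.0282
[23.8, -3.3, 0.3] -0.0282
[23.8, -2.6, 0.3] -0.0282
[23.9, -2.0, 0.3] -0.0282
[24.0, -1.3, 0.3] -0.0282
[24.0, -0.6, 0.3] -0.0282
[24.0, 0.1, 0.3] -0.0282
[24.0, 0.7, 0.3] -0.0282
[24.0, 1.4, 0.3] -0.0282
[23.9, 2.1, 0.3] -0.0282
```

Request:
step_arm(motion=[{"claw":10,"delta_pos":[20,-6,0],"turn":-0.03},{"claw":10,"delta_pos":[23,-6,0],"turn":-0.03},{"claw":10,"delta_pos":[23,-5,0],"turn":-0.03},{"claw":10,"delta_pos":[24,-5,0],"turn":-0.03},{"claw":10,"delta_pos":[24,-4,0],"turn":-0.03},{"claw":10,"delta_pos":[24,-3,0],"turn":-0.03},{"claw":10,"delta_pos":[24,-3,0],"turn":-0.03},{"claw":10,"delta_pos":[24,-2,0],"turn":-0.03}])

```text
clock: 6.23
eef_pos: [564.2, -163.1, 200.2]
tcp_rot: [-3.139, -0.001, 1.528]
contact_force: [0.8, -0.7, -1.3]
opening: 0.198
grasp_force: 108.0
```

Request:
step_arm(motion=[{"claw":10,"delta_pos":[24,-1,0],"turn":-0.03},{"claw":10,"delta_pos":[24,-1,0],"turn":-0.03},{"claw":10,"delta_pos":[24,0,0],"turn":-0.03},{"claw":10,"delta_pos":[24,0,0],"turn":-0.03},{"claw":10,"delta_pos":[24,1,0],"turn":-0.03},{"claw":10,"delta_pos":[20,2,0],"turn":-0.005},{"claw":10,"delta_pos":[0,0,0],"turn":0},{"claw":10,"delta_pos":[0,0,0],"turn":0}])

```text
clock: 6.9
eef_pos: [561.5, -23.5, 200.7]
tcp_rot: [-3.14, -0.0, 1.684]
contact_force: [0.4, -0.7, -1.7]
opening: 0.198
grasp_force: 108.0
```

```bash
python3 plan.py 562.6 41 202 1.682 3; python3 - <<'E'
from h import *
c=snap("scene","s2");t=snap("top","t2")
a=cv2.resize(c["img"][70:190,280:400],None,fx=4.5,fy=4.5,interpolation=3)[:540,:540]
b=cv2.resize(t["img"][150:300,170:257],None,fx=3,fy=3.6,interpolation=3)
o=np.zeros((540,801,3),np.uint8);o[:,:540]=a;o[:540,540:801]=b;save("s2",o)
E
```

```text
at [561.5 -23.5 200.7] yaw 1.6837 F [ 0.4 -0.7 -1.7] t 6.9 op 0.2 grip 108 dist 64.5467284889919
[21.3, 2.8, -0.4] 0.0006
[21.3, 2.8, -0.4] 0.0006
[21.3, 2.8, -0.4] 0.0006
```

View pics/s2.png

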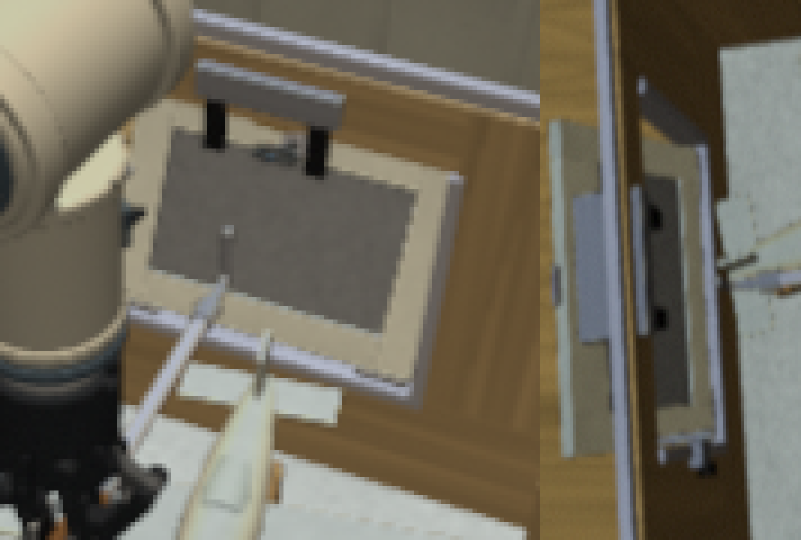

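```bash
python3 - <<'E'
from h import *
S,T=load("s2"),load("t2"); s=sense();p=s["eef_pos"];w=s["tcp_rot"][2]
for L in(260,269,278):
  for h in (0,46):
    X=[p[0]+L*np.cos(w),p[1]+L*np.sin(w),p[2]+14+h]; print(L,h,np.round(X,1),np.round(proj(S,X),1),np.round(proj(T,X),1))
for th in(.44,.479,.52):
  x=150*np.sin(th)-55*np.cos(th);R=[535-.111*x,288+.9938*x,120+150*np.cos(th)+55*np.sin(th)];print(th,np.round(R,1),np.round(proj(S,R),1),np.round(proj(T,R),1))
E
```

```text
260 0 [533.  233.6 215.1] [328.5 133.7] [236.2 228.2]
260 46 [533.  233.6 261.1] [329.  122.2] [232.2 226.6]
269 0 [532.  242.5 215.1] [329.5 131.9] [233.  228.5]
269 46 [532.  242.5 261.1] [330.1 120.4] [228.8 227. ]
278 0 [531.  251.5 215.1] [330.6 130.1] [229.8 228.9]
278 46 [531.  251.5 261.1] [331.2 118.6] [225.4 227.3]
0.44 [533.4 302.  279.1] [339.8 105. ] [204.5 225.9]
0.479 [532.7 308.2 278.5] [340.5 104. ] [202.2 226.2]
0.52 [532.  314.6 277.5] [341.2 103. ] [199.9 226.5]
```

The hook tip is at (330.4,121.1), matching the kinematics, and the ring is at about (339.6,104.4). I'll move under the ring.

Request:
step_arm(motion=[{"claw":10,"delta_pos":[8,2,0],"turn":0},{"claw":10,"delta_pos":[12,2,0],"turn":0},{"claw":10,"delta_pos":[14,2,0],"turn":0},{"claw":10,"delta_pos":[14,1,0],"turn":0},{"claw":10,"delta_pos":[10,1,0],"turn":0},{"claw":10,"delta_pos":[5,0,0],"turn":0},{"claw":10,"delta_pos":[0,0,0],"turn":0},{"claw":10,"delta_pos":[0,0,0],"turn":0}])

```text
clock: 7.67
eef_pos: [563.2, 39.4, 202.0]
tcp_rot: [-3.142, 0.0, 1.683]
contact_force: [-0.0, 0.7, -2.5]
opening: 0.199
grasp_force: 108.0
```

```bash
python3 - <<'E'
from h import *
c=snap("scene","s3"); s=sense();p=s["eef_pos"];w=s["tcp_rot"][2]
X=np.array([p[0]+269*np.cos(w),p[1]+269*np.sin(w),p[2]+60]);print(p,w,s["contact_force"],"tip",X,proj(c,X),proj(c,X+[0,0,18]))
save("s3",cv2.resize(c["img"][85:145,310:380],None,fx=9,fy=9,interpolation=3))
E
```

```text
[563.22185258  39.00681634 201.96389797] 1.682174425405441 [ 0.18441729 -0.18798286 -1.26825703] tip [533.32304982 306.34005706 261.96389797] (np.float64(340.01854809750773), np.float64(108.67872394938588)) (np.float64(340.3783889982431), np.float64(103.97255102095764))
```

View pics/s3.png

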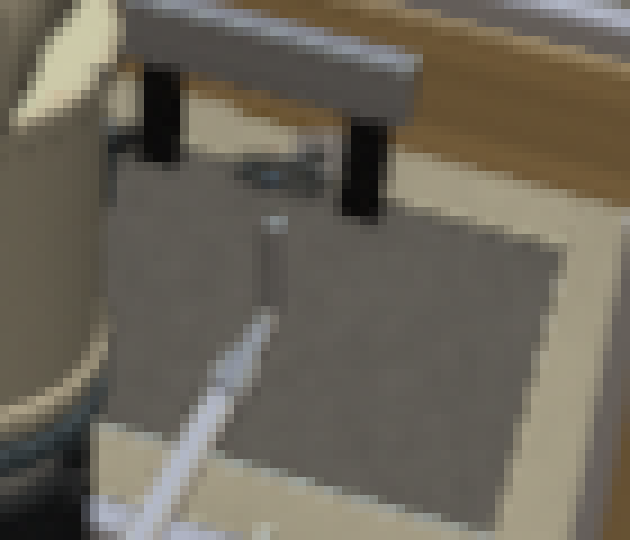

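Hook tip is at (340.4,109.7), directly below the ring hole at about (340.3,104.7). I'll raise it gently.

Request:
step_arm(motion=[{"claw":10,"delta_pos":[0,0,-2],"turn":0},{"claw":10,"delta_pos":[0,0,-2],"turn":0},{"claw":10,"delta_pos":[0,0,-2],"turn":0},{"claw":10,"delta_pos":[0,0,-2],"turn":0},{"claw":10,"delta_pos":[0,0,-2],"turn":0},{"claw":10,"delta_pos":[0,0,-1],"turn":0},{"claw":10,"delta_pos":[0,0,0],"turn":0}])

```text
clock: 8.3
eef_pos: [563.5, 39.1, 213.4]
tcp_rot: [3.141, 0.0, 1.682]
contact_force: [0.4, 0.4, -1.5]
opening: 0.198
grasp_force: 108.0
```

Request:
step_arm(motion=[{"claw":10,"delta_pos":[0,0,-2],"turn":0},{"claw":10,"delta_pos":[0,0,-2],"turn":0},{"claw":10,"delta_pos":[0,0,-2],"turn":0},{"claw":10,"delta_pos":[0,0,0],"turn":0}])

```text
clock: 8.63
eef_pos: [563.5, 39.2, 219.5]
tcp_rot: [3.141, 0.0, 1.682]
contact_force: [-0.2, -0.9, -2.0]
opening: 0.201
grasp_force: 108.0
```

Request:
step_arm(motion=[{"claw":10,"delta_pos":[0,0,-2],"turn":0},{"claw":10,"delta_pos":[0,0,-2],"turn":0},{"claw":10,"delta_pos":[0,0,-2],"turn":0},{"claw":10,"delta_pos":[0,0,-2],"turn":0},{"claw":10,"delta_pos":[0,0,-2],"turn":0},{"claw":10,"delta_pos":[0,0,0],"turn":0},{"claw":10,"delta_pos":[0,0,0],"turn":0},{"claw":10,"delta_pos":[0,0,0],"turn":0}])

```text
clock: 9.3
eef_pos: [563.2, 39.1, 229.0]
tcp_rot: [-3.142, -0.0, 1.682]
contact_force: [0.1, -0.3, -2.9]
opening: 0.199
grasp_force: 108.0
```

```bash
python3 - <<'E'
from h import *
c=snap("scene","s4"); s=sense();p=s["eef_pos"];w=s["tcp_rot"][2]
X=np.array([p[0]+269*np.cos(w),p[1]+269*np.sin(w),p[2]+60]);print(p,s["contact_force"],s["wrist_torque"],"tip",X,proj(c,X))
save("s4",cv2.resize(c["img"][85:145,310:380],None,fx=9,fy=9,interpolation=3))
E
```

```text
[563.17160601  39.11970413 228.87308982] [ 0.52469433  0.33611707 -2.01899779] [-0.03020711 -0.01648584 -0.01612184] tip [533.37431153 306.46427812 288.87308982] (np.float64(340.5930261057722), np.float64(101.58185250588375))
```

View pics/s4.png

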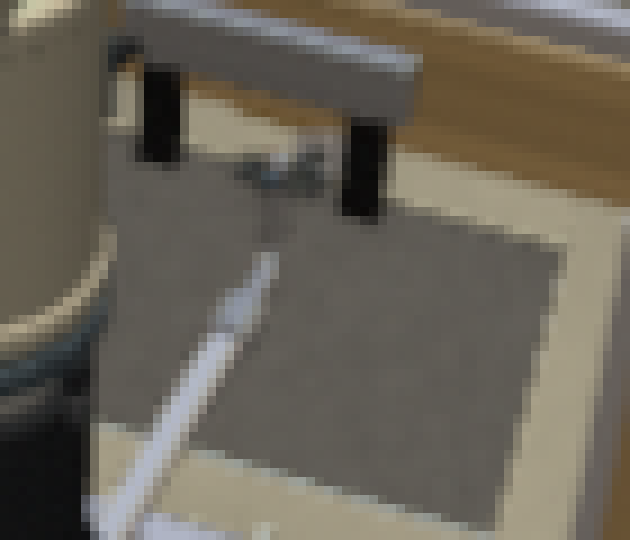

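The finger is inside the ring, tip at about (341,103). I'll draw the flap along −tool x.

Request:
step_arm(motion=[{"claw":10,"delta_pos":[-1.5,0,0],"turn":0},{"claw":10,"delta_pos":[-1.5,0,0],"turn":0},{"claw":10,"delta_pos":[-1.5,0,0],"turn":0},{"claw":10,"delta_pos":[-1.5,0,0],"turn":0},{"claw":10,"delta_pos":[-1.5,0,0],"turn":0},{"claw":10,"delta_pos":[-1.5,0,0],"turn":0},{"claw":10,"delta_pos":[-1.5,0,0],"turn":0},{"claw":10,"delta_pos":[-1.5,0,0],"turn":0}])

```text
clock: 10.02
eef_pos: [564.6, 27.1, 229.0]
tcp_rot: [-3.142, -0.0, 1.682]
contact_force: [-0.8, 1.2, -1.8]
opening: 0.202
grasp_force: 108.0
```

Request:
step_arm(motion=[{"claw":10,"delta_pos":[-2,0,0],"turn":0},{"claw":10,"delta_pos":[-2,0,0],"turn":0},{"claw":10,"delta_pos":[-2,0,0],"turn":0},{"claw":10,"delta_pos":[-2,0,0],"turn":0},{"claw":10,"delta_pos":[-2,0,0],"turn":0},{"claw":10,"delta_pos":[-2,0,0],"turn":0},{"claw":10,"delta_pos":[-2,0,0],"turn":0},{"claw":10,"delta_pos":[-2,0,0],"turn":0}])

```text
clock: 10.68
eef_pos: [566.4, 11.1, 228.9]
tcp_rot: [-3.142, -0.0, 1.682]
contact_force: [-1.1, 2.2, -2.9]
opening: 0.2
grasp_force: 108.0
```

Request:
step_arm(motion=[{"claw":10,"delta_pos":[-2.5,0,0],"turn":0},{"claw":10,"delta_pos":[-2.5,0,0],"turn":0},{"claw":10,"delta_pos":[-2.5,0,0],"turn":0},{"claw":10,"delta_pos":[-2.5,0,0],"turn":0},{"claw":10,"delta_pos":[-2,0,0],"turn":0},{"claw":10,"delta_pos":[-2,0,0],"turn":0},{"claw":10,"delta_pos":[-2,0,0],"turn":0},{"claw":10,"delta_pos":[-2,0,0],"turn":0}])

```text
clock: 11.35
eef_pos: [568.3, -6.7, 228.9]
tcp_rot: [-3.141, -0.0, 1.682]
contact_force: [-0.5, 3.1, -3.4]
opening: 0.203
grasp_force: 107.8
```

Request:
step_arm(motion=[{"claw":10,"delta_pos":[-1,0,0],"turn":0},{"claw":10,"delta_pos":[-1,0,0],"turn":0},{"claw":10,"delta_pos":[-1,0,0],"turn":0},{"claw":10,"delta_pos":[-1,0,0],"turn":0},{"claw":10,"delta_pos":[-1,0,0],"turn":0},{"claw":10,"delta_pos":[-1,0,0],"turn":0}])

```text
clock: 11.85
eef_pos: [569.0, -12.6, 228.9]
tcp_rot: [-3.141, -0.0, 1.682]
contact_force: [-0.5, 2.9, -3.9]
opening: 0.201
grasp_force: 107.8
```

Request:
step_arm(motion=[{"claw":10,"delta_pos":[-1,0,0],"turn":0},{"claw":10,"delta_pos":[-1,0,0],"turn":0},{"claw":10,"delta_pos":[-1,0,0],"turn":0},{"claw":10,"delta_pos":[-1,0,0],"turn":0},{"claw":10,"delta_pos":[-1,0,0],"turn":0}])

```text
clock: 12.27
eef_pos: [569.5, -17.6, 228.9]
tcp_rot: [-3.141, -0.0, 1.682]
contact_force: [-0.7, 3.1, -4.5]
opening: 0.202
grasp_force: 107.8
```

Request:
step_arm(motion=[{"claw":10,"delta_pos":[-1,0,0],"turn":0},{"claw":10,"delta_pos":[-1,0,0],"turn":0},{"claw":10,"delta_pos":[-1,0,0],"turn":0}])

```text
clock: 12.52
eef_pos: [569.9, -20.6, 229.0]
tcp_rot: [-3.142, -0.0, 1.682]
contact_force: [-0.5, 3.5, -5.2]
opening: 0.201
grasp_force: 107.8
```

Request:
step_arm(motion=[{"claw":10,"delta_pos":[-1,0,0],"turn":0},{"claw":10,"delta_pos":[-1,0,0],"turn":0}])

```text
clock: 12.68
eef_pos: [570.1, -22.6, 228.9]
tcp_rot: [-3.142, -0.0, 1.682]
contact_force: [0.2, 4.2, -4.6]
opening: 0.197
grasp_force: 107.8
```

Request:
step_arm(motion=[{"claw":10,"delta_pos":[-1,0,0],"turn":0},{"claw":10,"delta_pos":[-1,0,0],"turn":0},{"claw":10,"delta_pos":[-1,0,0],"turn":0}])

```text
clock: 12.93
eef_pos: [570.4, -25.2, 228.9]
tcp_rot: [-3.141, -0.001, 1.682]
contact_force: [-1.1, 9.3, -5.1]
opening: 0.201
grasp_force: 107.8
```

Request:
step_arm(motion=[{"claw":10,"delta_pos":[-1,0,0],"turn":0},{"claw":10,"delta_pos":[-1,0,0],"turn":0}])

```text
clock: 13.1
eef_pos: [570.5, -26.6, 228.9]
tcp_rot: [-3.141, -0.002, 1.682]
contact_force: [-1.4, 9.6, -4.5]
opening: 0.196
grasp_force: 107.8
```

Request:
step_arm(motion=[{"claw":10,"delta_pos":[-0.7,0,0],"turn":0},{"claw":10,"delta_pos":[-0.7,0,0],"turn":0}])

```text
clock: 13.27
eef_pos: [570.6, -27.8, 228.8]
tcp_rot: [-3.141, -0.002, 1.682]
contact_force: [-1.3, 10.9, -5.4]
opening: 0.196
grasp_force: 107.8
```

Request:
step_arm(motion=[{"claw":10,"delta_pos":[-0.7,0,0],"turn":0},{"claw":10,"delta_pos":[-0.7,0,0],"turn":0}])

```text
clock: 13.43
eef_pos: [570.7, -29.0, 228.8]
tcp_rot: [-3.141, -0.002, 1.682]
contact_force: [-0.9, 10.7, -5.9]
opening: 0.198
grasp_force: 107.8
```

Request:
step_arm(motion=[{"claw":10,"delta_pos":[-0.7,0,0],"turn":0},{"claw":10,"delta_pos":[-0.7,0,0],"turn":0}])

```text
clock: 13.6
eef_pos: [570.8, -30.3, 228.8]
tcp_rot: [-3.141, -0.002, 1.682]
contact_force: [-1.2, 11.3, -5.3]
opening: 0.199
grasp_force: 107.8
```

Request:
step_arm(motion=[{"claw":10,"delta_pos":[-0.6,0,0],"turn":0},{"claw":10,"delta_pos":[-0.6,0,0],"turn":0}])

```text
clock: 13.77
eef_pos: [570.9, -31.4, 228.7]
tcp_rot: [-3.141, -0.003, 1.682]
contact_force: [-1.1, 11.5, -4.3]
opening: 0.198
grasp_force: 107.8
```

Request:
step_arm(motion=[{"claw":10,"delta_pos":[-0.6,0,0],"turn":0},{"claw":10,"delta_pos":[-0.5,0,0],"turn":0}])

```text
clock: 13.93
eef_pos: [571.0, -32.4, 228.7]
tcp_rot: [-3.141, -0.003, 1.682]
contact_force: [-1.5, 12.7, -5.7]
opening: 0.198
grasp_force: 107.8
```

Request:
step_arm(motion=[{"claw":10,"delta_pos":[-0.5,0,0],"turn":0},{"claw":10,"delta_pos":[-0.5,0,0],"turn":0}])

```text
clock: 14.1
eef_pos: [571.1, -33.3, 228.7]
tcp_rot: [-3.141, -0.003, 1.682]
contact_force: [-0.8, 13.2, -5.3]
opening: 0.2
grasp_force: 107.8
```

Request:
step_arm(motion=[{"claw":10,"delta_pos":[-0.5,0,0],"turn":0},{"claw":10,"delta_pos":[-0.4,0,0],"turn":0}])

```text
clock: 14.27
eef_pos: [571.1, -34.1, 228.6]
tcp_rot: [-3.141, -0.003, 1.682]
contact_force: [-1.1, 12.5, -6.2]
opening: 0.196
grasp_force: 107.8
```

Request:
step_arm(motion=[{"claw":10,"delta_pos":[-0.4,0,0],"turn":0},{"claw":10,"delta_pos":[-0.4,0,0],"turn":0}])

```text
clock: 14.43
eef_pos: [571.3, -35.3, 228.6]
tcp_rot: [-3.141, -0.002, 1.682]
contact_force: [-1.1, 9.8, -5.1]
opening: 0.202
grasp_force: 107.8
```

Request:
step_arm(motion=[{"claw":10,"delta_pos":[0,0,0],"turn":0},{"claw":10,"delta_pos":[0,0,0],"turn":0}])

```text
clock: 14.6
eef_pos: [571.5, -36.1, 228.7]
tcp_rot: [-3.141, -0.001, 1.682]
contact_force: [0.1, 5.0, -5.6]
opening: 0.207
grasp_force: 107.8
```

Request:
step_arm(motion=[{"claw":10,"delta_pos":[-0.4,0,0],"turn":0},{"claw":10,"delta_pos":[-0.3,0,0],"turn":0}])

```text
clock: 14.77
eef_pos: [571.8, -37.0, 229.0]
tcp_rot: [3.142, -0.001, 1.682]
contact_force: [0.3, 6.7, -2.2]
opening: 0.197
grasp_force: 108.0
```

Request:
step_arm(motion=[{"claw":10,"delta_pos":[-0.4,0,0],"turn":0},{"claw":10,"delta_pos":[0,0,0],"turn":0}])

```text
clock: 14.93
eef_pos: [571.8, -37.1, 229.1]
tcp_rot: [3.141, -0.001, 1.681]
contact_force: [-1.2, 8.5, -3.6]
opening: 0.198
grasp_force: 108.1
```

Force dropped at the snap, then rose against the stops, so the flap is home. I'll relax and centre the finger in the ring.

Request:
step_arm(motion=[{"claw":10,"delta_pos":[1,0,0],"turn":0},{"claw":10,"delta_pos":[1,0,0],"turn":0},{"claw":10,"delta_pos":[1,0,0],"turn":0},{"claw":10,"delta_pos":[1,0,0],"turn":0},{"claw":10,"delta_pos":[1,0,0],"turn":0},{"claw":10,"delta_pos":[0,0,0],"turn":0}])

```text
clock: 15.43
eef_pos: [571.4, -32.9, 229.2]
tcp_rot: [3.141, 0.0, 1.682]
contact_force: [-0.1, 0.4, -1.7]
opening: 0.196
grasp_force: 108.2
```

Request:
step_arm(motion=[{"claw":10,"delta_pos":[1,0,0],"turn":0},{"claw":10,"delta_pos":[1,0,0],"turn":0},{"claw":10,"delta_pos":[1,0,0],"turn":0},{"claw":10,"delta_pos":[1,0,0],"turn":0},{"claw":10,"delta_pos":[0,0,0],"turn":0},{"claw":10,"delta_pos":[0,0,0],"turn":0}])

```text
clock: 15.93
eef_pos: [570.8, -28.7, 229.0]
tcp_rot: [3.142, 0.0, 1.682]
contact_force: [0.1, -0.8, -2.3]
opening: 0.198
grasp_force: 108.2
```

Request:
step_arm(motion=[{"claw":10,"delta_pos":[0,0,2],"turn":0},{"claw":10,"delta_pos":[0,0,3],"turn":0},{"claw":10,"delta_pos":[0,0,4],"turn":0},{"claw":10,"delta_pos":[0,0,5],"turn":0},{"claw":10,"delta_pos":[0,0,5],"turn":0},{"claw":10,"delta_pos":[0,0,6],"turn":0},{"claw":10,"delta_pos":[0,0,6],"turn":0},{"claw":10,"delta_pos":[0,0,2],"turn":0}])

```text
clock: 16.6
eef_pos: [570.2, -28.7, 194.6]
tcp_rot: [-3.14, -0.0, 1.682]
contact_force: [-0.8, 0.4, -2.0]
opening: 0.199
grasp_force: 108.2
```

Request:
step_arm(motion=[{"claw":10,"delta_pos":[0,0,0],"turn":0},{"claw":10,"delta_pos":[-5,0,0],"turn":0},{"claw":10,"delta_pos":[-10,0,0],"turn":0},{"claw":10,"delta_pos":[-20,0,0],"turn":0},{"claw":10,"delta_pos":[-25,0,0],"turn":0},{"claw":10,"delta_pos":[-25,0,0],"turn":0}])

```text
clock: 17.1
eef_pos: [580.6, -114.8, 196.5]
tcp_rot: [3.141, 0.001, 1.683]
contact_force: [0.9, -0.6, -2.5]
opening: 0.202
grasp_force: 108.2
```

```bash
python3 plan.py 566 -354 199 1.287 11;python3 - <<'E'
from h import *
t=load("t2");c=snap("top","t5");s=snap("scene","s5")
o=np.zeros((540,801,3),np.uint8);o[:,:540]=cv2.resize(s["img"][70:190,280:400],(540,540),interpolation=3)
o[:,540:]=cv2.resize(c["img"][150:300,170:257],(261,540),interpolation=3);save("s5",o)
E
```

```text
at [ 580.6 -114.8  196.5] yaw 1.6827 F [ 0.9 -0.6 -2.5] t 17.1 op 0.2 grip 108 dist 239.68975914787984
[-21.5, -3.7, -0.2] 0.036
[-21.6, -3.0, -0.2] 0.036
[-21.7, -2.2, -0.2] 0.036
[-21.7, -1.4, -0.2] 0.036
[-21.8, -0.6, -0.2] 0.036
[-21.8, 0.2, -0.2] 0.036
[-21.8, 0.9, -0.2] 0.036
[-21.7, 1.7, -0.2] 0.036
[-21.6, 2.5, -0.2] 0.036
[-21.5, 3.3, -0.2] 0.036
[-21.4, 4.0, -0.2] 0.036
```

View pics/s5.png

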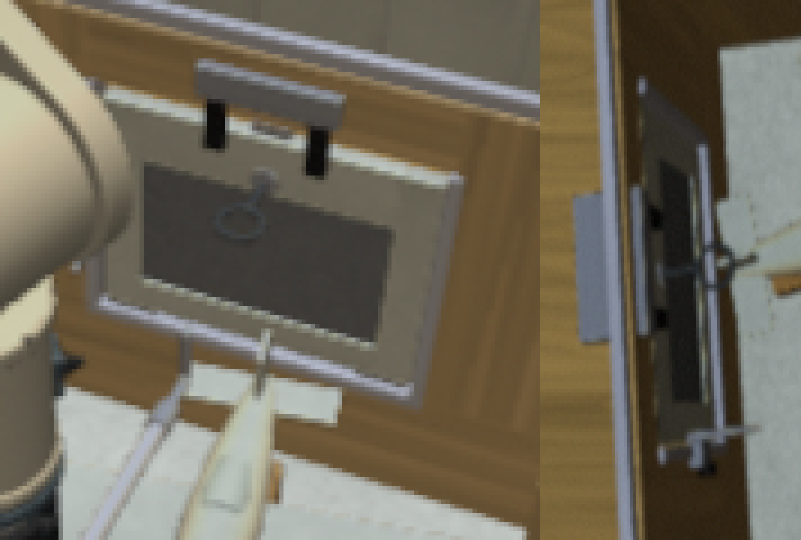

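The flap is shut and stays shut: ring now at (240,222) in the crop, flap top up against the stops. I'll take the pole home.

Request:
step_arm(motion=[{"claw":10,"delta_pos":[-21.5,-3.5,0],"turn":0.036},{"claw":10,"delta_pos":[-21.5,-3,0],"turn":0.036},{"claw":10,"delta_pos":[-21.5,-2,0],"turn":0.036},{"claw":10,"delta_pos":[-21.5,-1.5,0],"turn":0.036},{"claw":10,"delta_pos":[-21.5,-0.5,0],"turn":0.036},{"claw":10,"delta_pos":[-21.5,0,0],"turn":0.036},{"claw":10,"delta_pos":[-21.5,1,0],"turn":0.036},{"claw":10,"delta_pos":[-21.5,2,0],"turn":0.036}])

```text
clock: 17.87
eef_pos: [570.0, -287.0, 196.3]
tcp_rot: [3.141, 0.0, 1.392]
contact_force: [-0.2, -0.4, -2.1]
opening: 0.196
grasp_force: 108.2
```

Request:
step_arm(motion=[{"claw":10,"delta_pos":[-21.5,2.5,0],"turn":0.036},{"claw":10,"delta_pos":[-21.5,3,0],"turn":0.036},{"claw":10,"delta_pos":[-17,4,0],"turn":0.036},{"claw":10,"delta_pos":[0,0,0],"turn":0},{"claw":10,"delta_pos":[0,0,0],"turn":0},{"claw":10,"delta_pos":[0,0,0],"turn":0}])

```text
clock: 18.37
eef_pos: [566.9, -345.9, 195.9]
tcp_rot: [-3.141, -0.001, 1.286]
contact_force: [-0.1, 0.3, -2.0]
opening: 0.2
grasp_force: 108.2
```

```bash
python3 plan.py 566 -354 110 1.287 5
```

```text
at [ 566.9 -345.9  195.9] yaw 1.286 F [-0.1  0.3 -2. ] t 18.4 op 0.2 grip 108 dist 86.2872161911311
[-1.6, 0.3, 17.2] -0.0002
[-1.6, 0.3, 17.2] -0.0002
[-1.6, 0.3, 17.2] -0.0002
[-1.6, 0.3, 17.2] -0.0002
[-1.6, 0.3, 17.2] -0.0002
```

Request:
step_arm(motion=[{"claw":10,"delta_pos":[-2,0.5,17],"turn":0},{"claw":10,"delta_pos":[-2,0.5,18],"turn":0},{"claw":10,"delta_pos":[-2,0.5,18],"turn":0},{"claw":10,"delta_pos":[-2,0,18],"turn":0},{"claw":10,"delta_pos":[0,0,10],"turn":0},{"claw":10,"delta_pos":[0,0,0],"turn":0},{"claw":10,"delta_pos":[0,0,0],"turn":0}])

```text
clock: 18.95
eef_pos: [566.2, -353.7, 115.0]
tcp_rot: [-3.141, -0.0, 1.287]
contact_force: [-0.5, 0.7, -1.1]
opening: 0.207
grasp_force: 108.3
```

```bash
python3 plan.py 566 -354 60.5 1.287 8|head -2
```

```text
at [ 566.2 -353.7  115. ] yaw 1.2866 F [-0.5  0.7 -1.1] t 18.9 op 0.21 grip 108 dist 54.469434195852195
[-0.0, -0.0, 6.8] -0.0
```

Request:
step_arm(motion=[{"claw":10,"delta_pos":[0,0,7],"turn":0},{"claw":10,"delta_pos":[0,0,8],"turn":0},{"claw":10,"delta_pos":[0,0,8],"turn":0},{"claw":10,"delta_pos":[0,0,8],"turn":0},{"claw":10,"delta_pos":[0,0,8],"turn":0},{"claw":10,"delta_pos":[0,0,6],"turn":0},{"claw":10,"delta_pos":[0,0,4],"turn":0},{"claw":10,"delta_pos":[0,0,0],"turn":0}])

```text
clock: 19.62
eef_pos: [565.5, -354.2, 64.7]
tcp_rot: [-3.14, -0.0, 1.286]
contact_force: [-0.0, 0.0, -1.7]
opening: 0.201
grasp_force: 108.3
```

Request:
step_arm(motion=[{"claw":10,"delta_pos":[0,0,2],"turn":0},{"claw":10,"delta_pos":[0,0,2],"turn":0},{"claw":10,"delta_pos":[0,0,0],"turn":0}])

```text
clock: 19.87
eef_pos: [566.2, -354.5, 61.9]
tcp_rot: [3.141, 0.0, 1.286]
contact_force: [-0.2, 0.1, -2.1]
opening: 0.196
grasp_force: 108.3
```

Lower the last bit, then open slowly.

Request:
step_arm(motion=[{"claw":10,"delta_pos":[0,0,1.5],"turn":0},{"claw":10,"delta_pos":[0,0,0],"turn":0},{"claw":10,"delta_pos":[0,0,0],"turn":0}], force=25)

```text
clock: 20.12
eef_pos: [566.1, -354.5, 60.6]
tcp_rot: [3.141, 0.0, 1.286]
contact_force: [-0.0, -0.5, -2.1]
opening: 0.204
grasp_force: 108.3
```

Request:
step_arm(motion=[{"claw":26,"delta_pos":[0,0,0],"turn":0},{"claw":35,"delta_pos":[0,0,0],"turn":0},{"claw":50,"delta_pos":[0,0,0],"turn":0},{"claw":60,"delta_pos":[0,0,0],"turn":0},{"claw":60,"delta_pos":[0,0,-10],"turn":0},{"claw":60,"delta_pos":[0,0,-20],"turn":0},{"claw":60,"delta_pos":[0,0,-30],"turn":0},{"claw":60,"delta_pos":[0,0,-40],"turn":0}])

```text
clock: 20.78
eef_pos: [564.6, -353.5, 159.8]
tcp_rot: [-3.137, -0.001, 1.286]
contact_force: [0.1, 0.5, 0.3]
opening: 0.705
grasp_force: 0.0
```

Request:
step_arm(motion=[{"claw":60,"delta_pos":[-20,20,-20],"turn":0},{"claw":60,"delta_pos":[-25,20,-25],"turn":0},{"claw":60,"delta_pos":[-25,20,-25],"turn":0},{"claw":60,"delta_pos":[-25,20,-25],"turn":0},{"claw":60,"delta_pos":[-25,10,-25],"turn":0},{"claw":60,"delta_pos":[0,0,0],"turn":0},{"claw":60,"delta_pos":[0,0,0],"turn":0},{"claw":60,"delta_pos":[0,0,0],"turn":0}])

```text
clock: 21.45
eef_pos: [618.2, -494.4, 280.1]
tcp_rot: [-3.141, -0.001, 1.285]
contact_force: [-0.0, 0.4, 0.2]
opening: 0.703
grasp_force: 0.0
```

```bash
python3 - <<'E'
from h import *
a=load("top0")["img"];c=snap("top","t6")["img"];s0=load("scene0")["img"];s=snap("scene","s6")["img"]
g=lambda i:cv2.resize(i,None,fx=2.4,fy=2.4,interpolation=3)
f=lambda i,j:np.vstack([g(i),g(j)])
o=np.hstack([f(a[180:260,345:500],c[180:260,345:500]),f(s0[280:360,165:320][:, :155],s[280:360,165:320])])
save("fin",o);print(o.shape)
E
```

```text
(384, 744, 3)
```

View pics/fin.png

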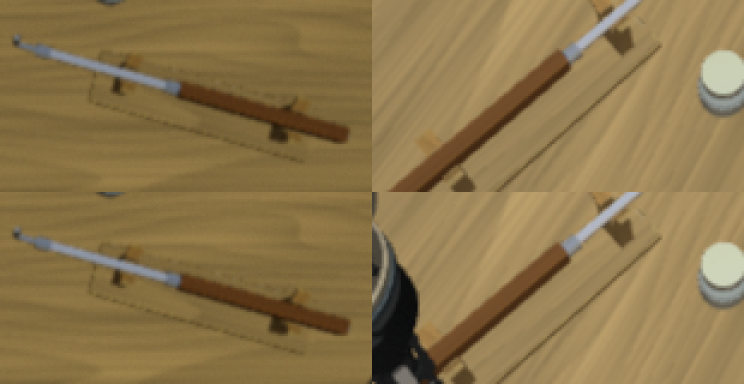

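The pole lies in both forks exactly as before (hook tip at crop (15,234), butt at (348,326)).

```bash
python3 -c "
from rig import *
print(sign_off())"
```

```text
the job is handed in; nothing more can be done
None
```

The job is handed in: the flap was drawn home until the catch snapped (about 13 N pull at most) and stayed shut after unhooking, the pole is back in both forks as found, and nothing else was touched; the sign-off returned no verdict.

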